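Close and pin the clamshell jig

TASK

Swing the open half of the clamshell jig fully shut round the instrument head, then push the long cylinder-headed pin from the rack down through the aligned holes until its collar is fully home on the lug. Finish with the gripper squeezing the two halves together across their straight flanges, and stay holding that squeeze: do not let go. Leave the two shorter pins in the rack and do not disturb the loose things on the bench.

Things in the scene. Friction and masses are not known exactly. Their poses are not given: they have to be found in the camera images.
- jig: Aluminium clamshell jig, fixed. Origin on the upright hinge axis at bench height; z up; its -x runs from hinge to free end; +y is the side to which the moving half opens. Dark base plate x -200 to +25, y -50 to +50, top at z 12 mm. A round steel instrument head (52 mm wide, z 12 to 56, axis at x -45) stands between the halves.
- jaw_fixed: Fixed half, on the jig's -y side of the seam y = 0; origin and axes as jig. Half ring (x -81 to -9, outer radius 37 mm), then straight flange x -146 to -78, y -16 to 0, z 14 to 52, then the lower lug x -187 to -143, y -17 to +17, z 26 to 38, with an upright chamfered through hole 12.5 mm wide at x -165, y 0.
- jaw (a joint): Hinge of the moving half about the upright axis at the jig's origin: 0 = fully shut (a stop), grows to 1.15 rad as its free end swings to the jig's +y side. It stays where left; about 1.5 N near the free end moves it. Its shape mirrors the fixed half (see jaw_flange), its lug is the upper one, z 40 to 52, with the same hole.
- hole (a point): Point on the fixed half's hole axis at the height of the upper lug's top face (x -165, y 0, z 52 mm in the jig's frame); fixed with the jig.
- jaw_hole (a point): Centre of the moving half's lug hole on the lug's top face; coincides with hole when the jig is shut. Its axes: x from free end to hinge along the moving half, +y towards its outer side.
- rack: White plastic block 165 x 44 x 44 mm, fixed, origin centre of underside, long side along its x; three upright holes 12.5 mm wide at x -55, 0 and +55 mm hold three steel pins in any order.
- pin: The long pin, plain steel, 80 g, the tallest in the rack, with a straight cylindrical head. Origin at the tip of its foot, z up along it: tapered foot z 0 to 5 mm, shank 10 mm thick to z 38, collar 24 mm wide z 38 to 42, head 18 mm wide z 42 to 78. Hung in the rack its tip is 6 mm above the bench; fully home in the jig 14 mm, collar on the upper lug.
- pin_tip (a point): The foot end of the long pin, on its axis.
- ball_pin: Short steel pin with a 22 mm ball head and 20 mm shank; leave it in the rack. Origin at its tip; top 27 mm above the rack's top.
- tee_pin: Short steel pin with a 40 mm cross bar as head and 20 mm shank; leave it in the rack. Origin at its tip; top 17 to 22 mm above the rack's top.
- dial: Bystander: loose round black dial, 40 mm diameter, 12 mm high, lying on the bench; origin under its centre.
- nest: Bystander: loose white plastic nest block, 75 x 50 x 26 mm with a small steel stud up to 36 mm; origin under its centre.
- gauge_plate: Bystander: loose flat black plate 60 x 80 x 10 mm with a white ring; origin under its centre.
- driver: Bystander: loose screwdriver 170 mm long with a black handle, lying on the bench.
- oiler: Bystander: loose small bottle, 40 mm diameter, 90 mm tall; origin under its centre.
- jaw_flange (a point): Middle of the outer face of the moving half's straight flange (68 mm long, 16 mm thick, z 14 to 52 mm above the bench), 112 mm from the hinge axis along the half and 16 mm off the seam. Axes: x along the half from free end to hinge, +y outward, away from the fixed half. Shut, both flanges together are 32 mm thick.
There are look-alikes about, which are no part of the job. Several things have the shape of the jig; the one meant has the colours described above.

How it is judged:
On the way, in this order (a step that is already met when the one before it is completed fails the run):
1. the moving half is swung fully shut (value of joint jaw below 0.025 rad), for 0.2 s.
2. the long pin is pushed fully home through both lugs (value of joint jaw below 0.025 rad and horizontal distance between pin_tip and hole below 0.005 m and z of pin_tip in the frame of jig below 0.017 m and angle between pin's own z axis and vertical below 0.12 rad), for 0.2 s.
At the end, for the whole second after the job is handed in: The moving half is within 0.025 rad of shut; the long pin stands in both holes, its tip within 5 mm of the hole axis, tilted less than 0.12 rad, its collar within 3 mm of the lug's top; the fingers press on the moving half and on the fixed half with more than 5 N each, and keep doing so (all of step 2 and contact force between the fingers and jaw above 5 N and contact force between the fingers and jaw_fixed above 5 N); the arm keeps its last pose, push and grip.
It fails at once if a short pin is moved (distance of any of ball_pin, tee_pin from where it was at the start of the episode above 0.02 m).
It fails at once if a loose bystander is moved by more than 30 mm (distance of any of dial, nest, gauge_plate, driver, oiler from where it was at the start of the episode above 0.03 m).
It also fails if it takes over 58 s, if anything falls off the work surface, if the arm or the gripper's body presses on something with over 40 N, if the wrist force passes 120 N, or if a joint passes its speed limit or range.

ROBOT

A 7-joint arm with a two-finger parallel gripper is mounted at the origin on the work surface. World frame = base frame: x ahead of the robot, y to its left, z up, the work surface at z = 0. Lengths are in m, angles in rad, forces in N, time in s.
With the tool pointing down it reaches from about 0.425 to 0.875 m from the base axis. Payload 4.7 kg.
Tool frame: the origin (TCP) lies midway between the tips of the shut fingers; the grasp point (between the pads) lies 19 mm behind it; z points along the fingers, y is the line along which they close (so a half turn about z gives the same grasp; the last joint's range is limited). The gripper opens to 87 mm and grips with 3 to 60 N. Pads are 19 mm wide; open, the fingers measure 117 mm over their backs; the gripper's body (75 mm by 190 mm) begins 51 mm behind the grasp point.
Start: joints at [1.225, 0.321, -0.07, 1.45, 0.023, 1.371, -0.057], TCP at [0.229, -0.608, 0.223] pointing down, gripper open.
Joint ranges: [-2.86, 2.86], [-0.3, 2.09], [-1.38, 1.24], [0.06, 2.45], [-1.56, 4.7], [0.09, 2.05], [-2.69, 2.69]. Speed limits (rad/s): [2.57, 2.57, 3.14, 3.14, 3.14, 3.14, 3.14].

INTERFACE

Orientations are given as a rotation vector (axis times angle).
In Python, from bench import monitor, cams, workorder gives the robot as it stands.
- The arm moves only by the tool move_arm, never from a script. Its arguments are lists of equal length, an entry for each row: "slide": the shift along the tool's x, y, z in cm, a list of three; "roll": the turn about the tool's z in rad. In form: {"slide": [[dx, dy, dz], ...], "roll": [roll, ...]}. A call has 1 to 20 rows; each row is the pose to reach, as a shift and turn from the pose commanded when the call began, along the tool's axes at that moment; what a row does not reach only later rows make up. A row lasts 1/10 s, in which the tool goes at most 50 mm and 8.59 degrees, less where a joint would pass 70% of its speed; a pose out of reach is approached as far as the arm can. A call with a gripper value outside its range is refused whole. "gripper" is the finger opening in cm, from 0 to 8.7, set as the call begins (left out, the last holds). The fingers move at their own pace and stop on an object; "squeeze" is the grip in N (left out, the last holds). Time passes only in rows, so rows that repeat a pose let the fingers close. It gives the time, the measured TCP pose, the force, the opening and the grip force at its end, in the units of the state.
- monitor.get_state(): the state, without advancing time (a new reading comes with each control period).
- cams.get_image(name): name is "side" or "top" or "wrist"; returns the picture (480x640x3 uint8, red, green, blue); there is no depth.
- cams.get_calibration(name): a dict with "mtx" (3x3 intrinsics, pixels), "R" (3x3) and "t" (3): a world point X has camera coordinates R X + t. Camera axes: x right, y down, z forward; pixel columns grow to the right and rows downward; lengths in m; the calibration is good to about 2 mm. A picture is of the moment at which its call begins: read the wrist's pose just before it. get_calibration takes no time and is no camera call; for the wrist camera it gives the pose at the moment of the call.
- workorder.close_job(): hands the job in; it is judged then, once.
The state is a dict: "time": time; "joint_positions": joint angles; "qd": joint speeds; "joint_torque": joint torques, N m; "position": TCP position; "tool_rot": TCP orientation; "ft_force": force on the tool from outside, world axes, zero at the start; "torque": the same for the moment, N m; "grip_width": opening from 0.0 (shut) to 1.0 (fully open); "grip_force": force on a finger pad.
Only numpy, scipy, OpenCV 4.12 (cv2) and the standard library are available. Lean on these libraries where they do the work, as an engineer would, in place of code of your own. Each camera call takes 0.05 s, during which the arm holds its last target. There are 200 camera calls.

## Working session

There is one attempt and no reset: what is moved stays moved. The work goes in short steps, Python scripts to look and compute and a tool call to move; the robot and the scene stay as the last step left them, time stands still between calls to the robot, and variables do not carry over. Pictures are saved under pics/ and viewed, at most 10 in all, crops included, and the job is handed in when it is done.

Besides the shell and the picture viewer there is one more tool, called after "Call:" as a command line: name --pt "numbers of a row" for each row, then --argument value for the rest. move_arm: Moves the arm, as the interface text tells. Its arguments: {"type":"object","properties":{"slide":{"type":"array","items":{"type":"array","items":{"type":"number"}}},"roll":{"type":"array","items":{"type":"number"}},"gripper":{"type":"number"},"squeeze":{"type":"number"}},"required":["slide","roll"]}

```bash
mkdir -p pics; python3 - <<'E'
from bench import monitor,cams
import cv2,numpy as np
s=monitor.get_state();print({k:np.round(v,3) for k,v in s.items()})
for n in("top","side"):
    im=cams.get_image(n);cv2.imwrite(f"pics/{n}0.png",im[:,:,::-1]);c=cams.get_calibration(n);print(n,c)
E
```

```text
{'time': np.float64(0.0), 'joint_positions': array([ 1.225,  0.322, -0.07 ,  1.452,  0.023,  1.371, -0.057]), 'qd': array([ 0.001, -0.001, -0.001,  0.   , -0.001,  0.   ,  0.   ]), 'joint_torque': array([ 0.0000e+00, -4.9129e+01, -4.0400e-01, -3.1253e+01, -6.4000e-02,
        4.4000e-02,  0.0000e+00]), 'position': array([ 0.229, -0.608,  0.221]), 'tool_rot': array([-3.089e+00, -5.620e-01,  1.000e-03]), 'ft_force': array([ 0.179, -0.509,  0.582]), 'torque': array([ 0.001,  0.013, -0.006]), 'grip_force': np.float64(0.0), 'grip_width': np.float64(0.998)}
top {'mtx': array([[622.58287509,   0.        , 322.37314937],
       [  0.        , 622.58287509, 231.61687761],
       [  0.        ,   0.        ,   1.        ]]), 'R': array([[ 0.01308425, -0.99989273,  0.00658248],
       [-0.99410329, -0.01371662, -0.10756626],
       [ 0.10764501, -0.00513624, -0.99417613]]), 't': array([0.06885874, 0.53785889, 1.27517511])}
side {'mtx': array([[503.62623406,   0.        , 317.64252245],
       [  0.        , 503.62623406, 243.4179042 ],
       [  0.        ,   0.        ,   1.        ]]), 'R': array([[ 9.85534374e-01, -1.69474377e-01, -6.58739140e-04],
       [-9.31651332e-02, -5.38522607e-01, -8.37444720e-01],
       [ 1.41570676e-01,  8.25391929e-01, -5.46521644e-01]]), 't': array([-0.54057228,  0.15804412,  0.89099564])}
```

View pics/top0.png

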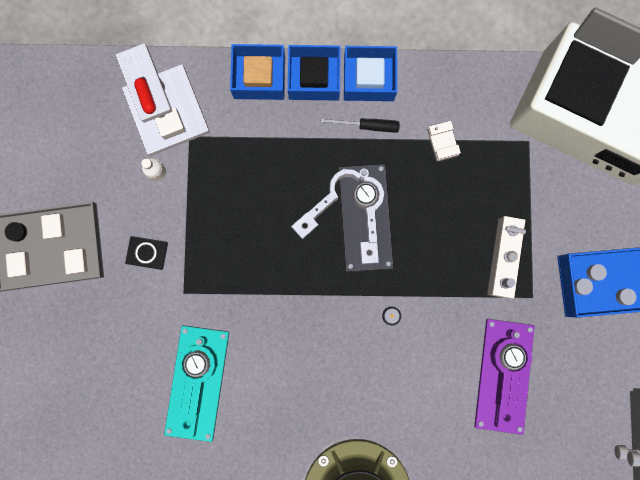

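View pics/side0.png

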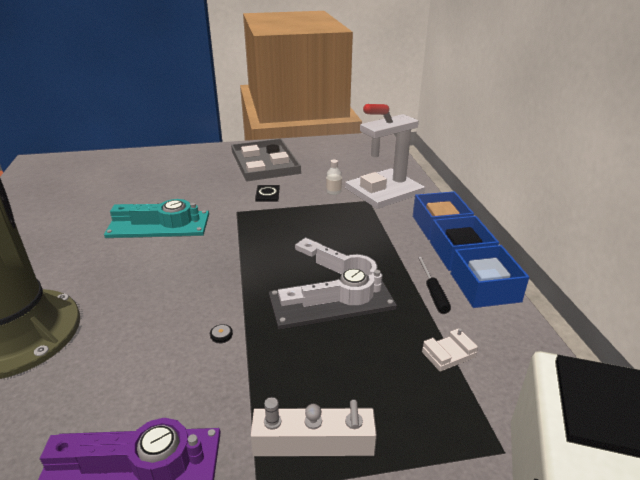

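Top image: jig-shaped things are teal (197,383), purple (507,375) and the aluminium one on a dark base (365,215). The last one fits the description. The rack runs from (513,225) to (508,285), and the tall cylinder-headed pin is at the robot end: top (508,283), side (271,408). The ball pin is in the middle and the tee pin at the far end. I'll confirm this with one enlarged crop.

```bash
python3 - <<'E'
import cv2,numpy as np
t=cv2.imread("pics/top0.png");s=cv2.imread("pics/side0.png")
def c(im,x,y,w,h,W,H):return cv2.resize(im[y:y+h,x:x+w],(W,H),interpolation=cv2.INTER_CUBIC)
a=np.hstack([c(t,285,160,115,115,345,345) , c(s,262,232,140,106,455,345)])
b=np.hstack([c(t,480,210,50,93,134,250)[:, :], c(s,245,390,140,70,500,250)]);b=cv2.copyMakeBorder(b,0,0,0,800-b.shape[1],0)
cv2.imwrite("pics/crop1.png",np.vstack([a,b]))
E
```

```text
(no output)
```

View pics/crop1.png

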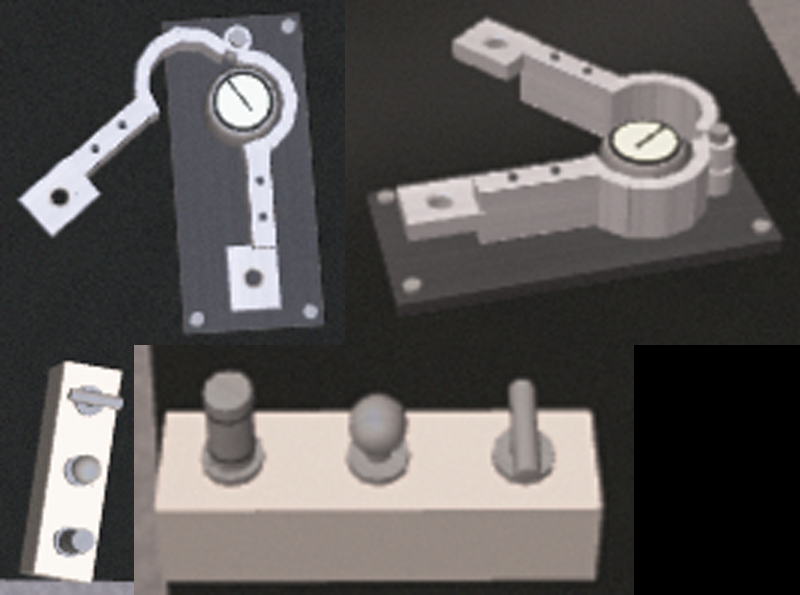

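The crop confirms it: an aluminium jig on a dark plate, and the long cylinder-headed pin at the robot end of the rack. Next I'll triangulate.

```bash
cat > h.py <<'E'
import numpy as np,cv2
from bench import cams,monitor
C={n:cams.get_calibration(n) for n in("top","side")}
def P(n):
    c=C[n];return c["mtx"]@np.c_[c["R"],c["t"]]
def tri(a,b):
    X=cv2.triangulatePoints(P("top"),P("side"),np.array(a,float).reshape(2,1),np.array(b,float).reshape(2,1))[:,0];return X[:3]/X[3]
def onz(n,p,z):
    M=P(n);H=M[:,[0,1,3]].copy();H[:,2]+=M[:,2]*z;q=np.linalg.solve(H,[*p,1]);return q[:2]/q[2]
E
python3 - <<'E'
from h import *
np.set_printoptions(precision=4,suppress=True)
D=dict(hole=((369.7,252.7),(291.2,294.4),.038),jhole=((305,225.7),(308.2,245.2),.052),
s1=((350.7,266),(274.9,292.3),.012),s2=((388.7,263.7),(282.3,319.7),.012),s3=((381.3,168.7),(390.3,301.5),.012),
hinge=((364,172.3),(377,271.5),.058),pin=((510.6,283.1),(271.6,400.9),.084),
r1=((505,216.7),(373,408.2),.044),r2=((525.5,219.7),(375.7,435.6),.044),r3=((514.3,298.1),(250.9,436.2),.044),r4=((493,295),(254.2,408.2),.044),
ball=((511.5,254.8),(313.3,405),.066))
R={}
for k,(a,b,z) in D.items(): R[k]=onz("top",a,z);print(k,tri(a,b),onz("top",a,z),onz("side",b,z))
E
```

```text
hole [ 0.4942 -0.0227  0.0367] [ 0.4933 -0.0225] [ 0.4953 -0.0243]
jhole [0.547  0.1121 0.0512] [0.5461 0.1121] [0.548 0.111]
s1 [0.4672 0.0154 0.0152] [0.4666 0.0153] [0.4686 0.0195]
s2 [ 0.4728 -0.0646  0.0154] [ 0.4725 -0.0649] [ 0.4739 -0.0607]
s3 [ 0.6764 -0.0485  0.0152] [ 0.6763 -0.0487] [ 0.679  -0.0447]
hinge [ 0.6592 -0.0084  0.0576] [ 0.6584 -0.0083] [ 0.6601 -0.0088]
pin [ 0.4341 -0.299   0.0866] [ 0.433  -0.2998] [ 0.4361 -0.2969]
r1 [ 0.5724 -0.3024  0.0469] [ 0.5717 -0.3031] [ 0.5751 -0.3001]
r2 [ 0.566  -0.345   0.0463] [ 0.566  -0.3457] [ 0.5671 -0.3434]
r3 [ 0.4041 -0.3183  0.0466] [ 0.4036 -0.3191] [ 0.405  -0.3164]
r4 [ 0.4105 -0.2746  0.0472] [ 0.4093 -0.2755] [ 0.4122 -0.272 ]
ball [ 0.4902 -0.3055  0.075 ] [ 0.4908 -0.3083] [ 0.4913 -0.2983]
```

```bash
cat >> h.py <<'E'
from scipy.spatial.transform import Rotation as Ro
HINGE=np.array([.6592,-.0086]);HOLE=np.array([.4944,-.0232])
YJ=np.arctan2(*(HINGE-HOLE)[::-1])
def yaw_now(s):
    x=Ro.from_rotvec(s["tool_rot"]).as_matrix()[:,0];return np.arctan2(x[1],x[0])
def go(targets,pos=None,rv=None):
    s=monitor.get_state();pos=s["position"] if pos is None else np.array(pos);R=Ro.from_rotvec(s["tool_rot"] if rv is None else rv).as_matrix()
    y0=np.arctan2(R[1,0],R[0,0])
    for x,y,z,yaw in targets:
        print(np.round(100*R.T@(np.array([x,y,z])-pos),2),"roll",round(y0-yaw,3))
def jigp(th,p):
    a=YJ-th;c,s=np.cos(a),np.sin(a);return HINGE+np.array([[c,-s],[s,c]])@p,a
E
python3 - <<'E'
from h import *
print(YJ,yaw_now(monitor.get_state()))
J=np.array([.547,.1119])-HINGE;th=YJ+np.pi-np.arctan2(J[1],J[0]);print("theta",th)
p,a=jigp(th,np.array([-.125,.045]));print(p,a)
go([[*p,.221,a],[*p,.03,a]])
E
```

```text
0.08836154386887332 0.3598332743534979
theta 0.9094128351819633
[0.6069523  0.11354818] -0.82105129131309
[ 60.81 -54.21   0.15] roll 1.181
[ 60.81 -54.17  19.25] roll 1.181
```

Call:
move_arm --pt "3 -2.5 0" --pt "6 -5.5 0" --pt "9 -8 0" --pt "12 -11 0" --pt "16 -14 0" --pt "19 -17 0" --pt "23 -20 0" --pt "26 -23 0" --pt "30 -26.5 0" --pt "33 -30 0" --pt "37 -33 0" --pt "41 -36 0" --pt "45 -40 0" --pt "48 -43 0" --pt "52 -46 0" --pt "55 -49 0" --pt "58 -52 0" --pt "60.8 -54.2 0" --pt "60.8 -54.2 0" --pt "60.8 -54.2 0" --roll '[0,0.1,0.2,0.3,0.4,0.5,0.6,0.7,0.8,0.9,1.0,1.1,1.18,1.18,1.18,1.18,1.18,1.18,1.18,1.18]' --gripper 0

```text
time: 2.1
position: [0.6068, 0.1164, 0.2218]
tool_rot: [-2.884, 1.246, 0.002]
ft_force: [-0.1, 0.4, -0.1]
grip_width: 0.01
grip_force: 0.0
```

```bash
python3 - <<'E'
from h import *
c=cams.get_calibration("wrist");im=cams.get_image("wrist");print(monitor.get_state()["position"])
M=c["mtx"]@np.c_[c["R"],c["t"]]
im=im[:,:,::-1].copy()
for X in([*HOLE,.038],[*HINGE,.058],[.547,.1119,.052],[*jigp(.9094,np.array([-.112,.016]))[0],.052],[*jigp(.9094,np.array([-.146,.016]))[0],.052]):
    q=M@[*X,1];q=q[:2]/q[2];print(q.round(1));cv2.drawMarker(im,tuple(int(v) for v in q),(0,0,255),0,12,1)
cv2.imwrite("pics/w1.png",im)
go([[*jigp(.9094,np.array([-.125,.045]))[0],z,-.821] for z in(.1,.03)])
E
```

```text
[0.60655738 0.1144474  0.22194754]
[534.5 188.7]
[388.1  51.7]
[377.9 264.6]
[360.8 202.7]
[359.6 243.1]
[ 0.1   0.02 12.19] roll 0.004
[1.000e-01 1.000e-02 1.919e+01] roll 0.004
```

View pics/w1.png

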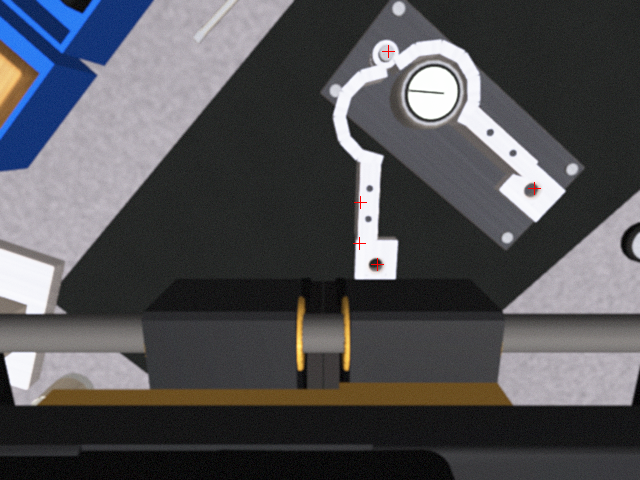

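The projected marks land on the holes and the flange edge to within about 3 px ((531,189) fixed hole, (377,264) jaw hole, (360,203) flange), so the geometry is good. Descending now.

Call:
move_arm --pt "0 0 4" --pt "0 0 8" --pt "0 0 12" --pt "0 0 15" --pt "0 0 17.5" --pt "0 0 19" --pt "0 0 19" --roll '[0,0,0,0,0,0,0]'

```text
time: 2.85
position: [0.6051, 0.1111, 0.0303]
tool_rot: [2.877, -1.254, -0.006]
ft_force: [0.7, 0.9, -0.5]
grip_width: 0.002
grip_force: 0.0
```

```bash
python3 - <<'E'
from h import *
print(monitor.get_state()["position"],monitor.get_state()["ft_force"])
T=[]
for th in np.linspace(.9094,0,17):
    p,a=jigp(th,np.array([-.125,.031]));T.append([*p,.03,a])
p,a=jigp(0,np.array([-.125,.027]));T.append([*p,.03,a])
go(T)
E
```

```text
[0.60512535 0.11110045 0.0302693 ] [ 0.68494548  0.94306182 -0.48855799]
[-0.05  1.1   0.03] roll -0.001
[-0.21  1.81  0.03] roll -0.058
[-0.32  2.54  0.04] roll -0.115
[-0.4   3.27  0.04] roll -0.171
[-0.43  4.    0.04] roll -0.228
[-0.42  4.73  0.05] roll -0.285
[-0.37  5.46  0.05] roll -0.342
[-0.27  6.18  0.05] roll -0.399
[-0.14  6.9   0.06] roll -0.456
[0.04 7.62 0.06] roll -0.513
[0.25 8.31 0.06] roll -0.569
[0.5  9.   0.06] roll -0.626
[0.8  9.67 0.06] roll -0.683
[ 1.13 10.33  0.07] roll -0.74
[ 1.49 10.96  0.07] roll -0.797
[ 1.9  11.57  0.07] roll -0.854
[ 2.33 12.16  0.07] roll -0.91
[ 2.65 12.4   0.07] roll -0.91
```

Call:
move_arm --pt "0 0.6 0" --pt "-0.1 1.1 0" --pt "-0.2 1.8 0" --pt "-0.3 2.5 0" --pt "-0.4 3.3 0" --pt "-0.4 4.0 0" --pt "-0.4 4.7 0" --pt "-0.4 5.5 0" --pt "-0.3 6.2 0" --pt "-0.1 6.9 0" --pt "0 7.6 0" --pt "0.3 8.3 0" --pt "0.5 9.0 0" --pt "0.8 9.7 0" --pt "1.1 10.3 0" --pt "1.5 11.0 0" --pt "1.9 11.6 0" --pt "2.2 12.0 0" --pt "2.3 12.2 0" --pt "2.3 12.2 0" --roll '[0,0,-0.06,-0.12,-0.17,-0.23,-0.29,-0.34,-0.4,-0.46,-0.51,-0.57,-0.63,-0.68,-0.74,-0.8,-0.85,-0.91,-0.91,-0.91]'

```text
time: 4.85
position: [0.5342, 0.0124, 0.0337]
tool_rot: [3.138, 0.138, 0.003]
ft_force: [-1.0, 0.8, -0.5]
grip_width: 0.006
grip_force: 0.0
```

```bash
python3 - <<'E'
from h import *
s=monitor.get_state();a=-YJ;print(yaw_now(s),np.array([[np.cos(a),-np.sin(a)],[np.sin(a),np.cos(a)]])@(s["position"][:2]-HINGE),s["ft_force"])
E
```

```text
0.08780128740873322 [-0.12269897  0.0319908 ] [-0.95276347  0.75354383 -0.46076609]
```

Call:
move_arm --pt "0 0.1 0" --pt "0 0.2 0" --pt "0 0.3 0" --pt "0 0.4 0" --pt "0 0.5 0" --pt "0 0.5 0" --pt "0 0.5 0" --roll '[0,0,0,0,0,0,0]'

```text
time: 5.55
position: [0.5338, 0.0082, 0.0324]
tool_rot: [-3.138, -0.141, 0.001]
ft_force: [-0.9, 0.8, 1.0]
grip_width: 0.008
grip_force: 0.9
```

```bash
python3 - <<'E'
from h import *
s=monitor.get_state();a=-YJ;print(yaw_now(s),np.array([[np.cos(a),-np.sin(a)],[np.sin(a),np.cos(a)]])@(s["position"][:2]-HINGE),s["ft_force"])
im=cams.get_image("top")[:,:,::-1];sd=cams.get_image("side")[:,:,::-1]
cv2.imwrite("pics/t2.png",np.hstack([cv2.resize(im[140:290,300:430],(390,450),interpolation=2),cv2.resize(sd[220:340,260:400],(410,450),interpolation=2)]))
E
```

```text
0.08994371801948513 [-0.12339502  0.02775172] [-0.93117392  0.83463454  1.00385823]
```

View pics/t2.png

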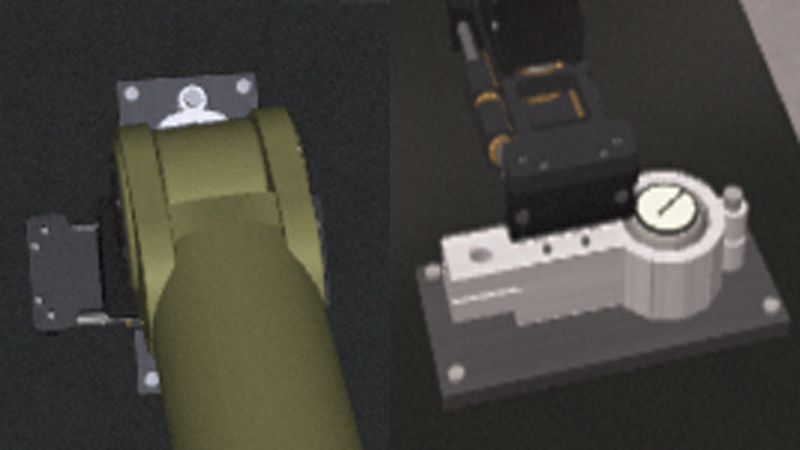

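The picture shows the upper lug over the lower one, nearly shut, and the force shows no stop yet. Pressing a bit more.

Call:
move_arm --pt "0 0.1 0" --pt "0 0.2 0" --pt "0 0.3 0" --pt "0 0.4 0" --pt "0 0.4 0" --roll '[0,0,0,0,0]'

```text
time: 6.15
position: [0.5338, 0.008, 0.0324]
tool_rot: [-3.134, -0.144, 0.001]
ft_force: [-1.3, 8.9, 1.6]
grip_width: 0.002
grip_force: 4.8
```

The jaw is on its stop: 8.9 N with no further motion. Next I back off and go to view the pin.

Call:
move_arm --pt "0 -1 0" --pt "0 -2.5 0" --pt "0 -3 -4" --pt "0 -3 -8" --pt "0 -3 -12" --pt "0 -3 -16" --pt "0 -3 -19" --pt "0 -3 -19" --roll '[0,0,0,0,0,0,0,0]'

```text
time: 6.95
position: [0.5347, 0.0332, 0.2278]
tool_rot: [3.136, 0.139, 0.015]
ft_force: [0.4, 0.1, 0.9]
grip_width: 0.006
grip_force: 0.0
```

```bash
python3 - <<'E'
from h import *
p=np.array([.434,-.300]);u=np.array([np.cos(.17),-np.sin(.17)])
go([[*(p-.08*u),.2,-.17]])
im=cams.get_image("top");cv2.imwrite("pics/t3.png",im[:,:,::-1])
E
```

```text
[-20.74  30.24   2.65] roll 0.259
```

Call:
move_arm --pt "-2 3 0.5" --pt "-4 6 1" --pt "-7 10 1.5" --pt "-9.5 14 2" --pt "-12 18 2.5" --pt "-15 22 2.5" --pt "-18 26 2.5" --pt "-20 29 2.5" --pt "-20.7 30.2 2.5" --pt "-20.7 30.2 2.5" --pt "-20.7 30.2 2.5" --roll '[0,0.05,0.1,0.15,0.2,0.26,0.26,0.26,0.26,0.26,0.26]' --gripper 5

```text
time: 8.1
position: [0.353, -0.2841, 0.1967]
tool_rot: [-3.129, 0.265, 0.002]
ft_force: [0.3, 0.6, 0.7]
grip_width: 0.578
grip_force: 0.0
```

```bash
python3 - <<'E'
from h import *
c=cams.get_calibration("wrist");im=cams.get_image("wrist")[:,:,::-1].copy();s=monitor.get_state();print(s["position"],yaw_now(s))
M=c["mtx"]@np.c_[c["R"],c["t"]];np.save("M1.npy",M);cv2.imwrite("pics/w2raw.png",im)
for X in([.434,-.3,.084],[.434,-.3,.044]):
    q=M@[*X,1];q=q[:2]/q[2];print(q.round(1));cv2.drawMarker(im,tuple(int(v) for v in q),(0,0,255),0,12,1)
cv2.imwrite("pics/w2.png",im)
E
```

```text
[ 0.35345107 -0.28369777  0.19688841] -0.16750693199159253
[325.4 112. ]
[325.2 114.5]
```

View pics/w2.png

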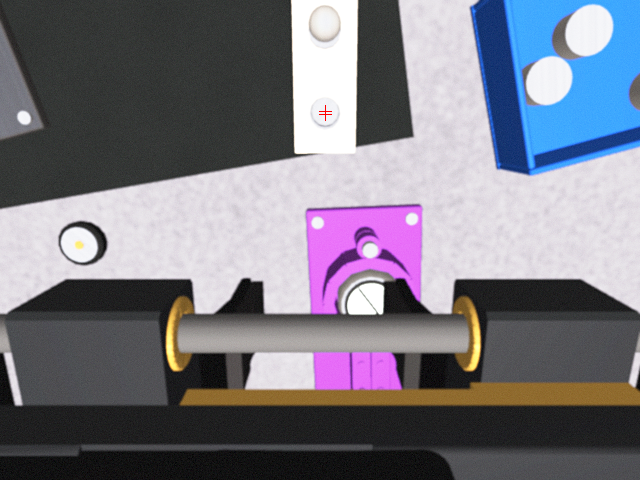

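The marks sit on the long pin's head (325,112), centred in the rack, so the pin is at (0.434, -0.300). The ball pin is at (325,22).

```bash
python3 - <<'E'
from h import *
go([[.434,-.3,z,-.17] for z in(.15,.056)])
E
```

```text
[8.22 0.27 4.68] roll 0.002
[ 8.23  0.28 14.08] roll 0.002
```

Call:
move_arm --pt "3 0.1 0" --pt "6 0.2 2" --pt "8.2 0.3 4" --pt "8.2 0.3 7" --pt "8.2 0.3 10" --pt "8.2 0.3 12" --pt "8.2 0.3 13.5" --pt "8.2 0.3 14" --pt "8.2 0.3 14" --pt "8.2 0.3 14" --roll '[0,0,0,0,0,0,0,0,0,0]'

```text
time: 9.15
position: [0.4339, -0.3019, 0.0583]
tool_rot: [3.13, -0.265, 0.002]
ft_force: [-0.3, 0.5, 0.4]
grip_width: 0.575
grip_force: 0.0
```

Call:
move_arm --pt "0 -0.15 0.1" --pt "0 -0.15 0.1" --pt "0 -0.15 0.1" --pt "0 -0.15 0.1" --pt "0 -0.15 0.1" --pt "0 -0.15 0.1" --roll '[0,0,0,0,0,0]' --gripper 0 --squeeze 35

```text
time: 9.75
position: [0.4333, -0.3006, 0.0567]
tool_rot: [-3.13, 0.267, -0.0]
ft_force: [0.3, 1.7, 1.2]
grip_width: 0.196
grip_force: 34.9
```

Call:
move_arm --pt "0 0 -1" --pt "0 0 -3" --pt "0 0 -5" --pt "0 0 -8" --pt "0 0 -10" --pt "0 0 -10" --roll '[0,0,0,0,0,0]'

```text
time: 10.35
position: [0.435, -0.3024, 0.1605]
tool_rot: [3.127, -0.267, 0.01]
ft_force: [-0.0, -0.3, -2.1]
grip_width: 0.198
grip_force: 34.9
```

```bash
python3 - <<'E'
from h import *
s=monitor.get_state();print(s["position"],s["ft_force"],s["grip_width"])
go([[*HOLE,.155,YJ]])
E
```

```text
[ 0.43500475 -0.3024312   0.16047035] [-0.03502081 -0.34884252 -2.05055408] 0.1980377316999393
[  1.11 -28.53   0.47] roll -0.259
```

Call:
move_arm --pt "0.1 -3 0" --pt "0.2 -6 0" --pt "0.4 -10 0" --pt "0.6 -14 0" --pt "0.8 -18 0" --pt "1 -22 0" --pt "1.1 -25 0" --pt "1.1 -27.5 0" --pt "1.1 -28.5 0" --pt "1.1 -28.5 0" --pt "1.1 -28.5 0" --roll '[0,-0.05,-0.1,-0.15,-0.2,-0.26,-0.26,-0.26,-0.26,-0.26,-0.26]'

```text
time: 11.45
position: [0.4918, -0.0229, 0.1561]
tool_rot: [3.138, 0.141, -0.002]
ft_force: [-0.5, -0.8, -1.4]
grip_width: 0.197
grip_force: 34.9
```

```bash
python3 - <<'E'
from h import *
s=monitor.get_state();print(s["position"],yaw_now(s))
c=cams.get_calibration("wrist");w=cams.get_image("wrist");sd=cams.get_image("side")
t=cv2.imread("pics/t3.png")
cv2.imwrite("pics/i1.png",np.hstack([cv2.resize(t[160:280,330:410],(300,450),interpolation=2),cv2.resize(sd[200:340,260:400,::-1],(450,450),interpolation=2)]))
print(s["position"])
for z in (.038,.052):
  M=P("side");q=M@[*HOLE,z,1];print(q[:2]/q[2]);M=P("top");q=M@[*HOLE,z,1];print(q[:2]/q[2])
E
```

```text
[ 0.49176513 -0.02290223  0.15613333] 0.08976971115480893
[ 0.49176513 -0.02290223  0.15613333]
[290.62197206 294.07960746]
[370.01713481 252.1672566 ]
[290.39054835 288.03966963]
[370.58143277 251.65697585]
```

View pics/i1.png

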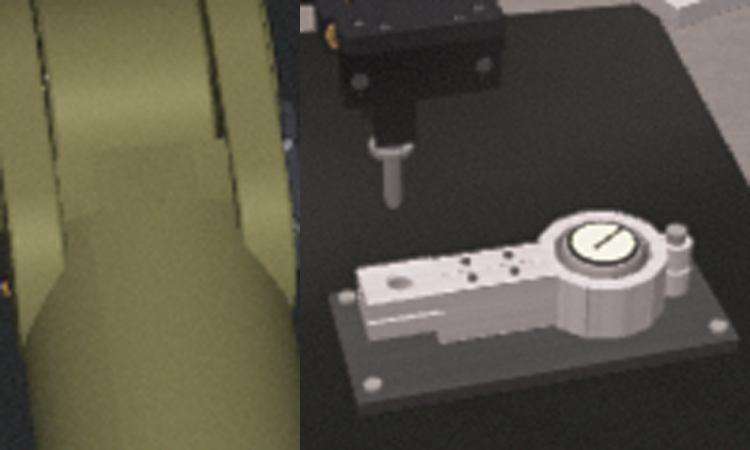

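```bash
python3 - <<'E'
from h import *
M=P("side")
for X in([.4918,-.0229,.1054],[.4944,-.0229,.1054],[.4918,-.0279,.1054]):
  q=M@[*X,1];print(q[:2]/q[2])
print(onz("side",(288.9,264.4-.8),.1054),onz("side",(291.4,288),.052))
go([[.4945,-.0231,z,YJ] for z in(.11,.10,.064)])
E
```

```text
[287.97862358 264.09066461]
[289.44999706 263.94413572]
[288.32446568 265.7286253 ]
[ 0.49357564 -0.0217001 ] [ 0.49621885 -0.0233967 ]
[ 0.27 -0.03  4.63] roll -0.001
[ 0.27 -0.03  5.63] roll -0.001
[ 0.27 -0.03  9.23] roll -0.001
```

Call:
move_arm --pt "0.1 0 1" --pt "0.27 0.03 2.5" --pt "0.27 0.03 4" --pt "0.27 0.03 4.7" --pt "0.27 0.03 5.2" --pt "0.27 0.03 5.6" --pt "0.27 0.03 6" --pt "0.27 0.03 6" --roll '[0,0,0,0,0,0,0,0]'

```text
time: 12.35
position: [0.4948, -0.0219, 0.0963]
tool_rot: [3.138, 0.141, -0.001]
ft_force: [-0.4, -0.1, -0.8]
grip_width: 0.195
grip_force: 34.9
```

Call:
move_arm --pt "0 0.05 0.4" --pt "0 0.05 0.8" --pt "0 0.05 1.2" --pt "0 0.05 1.6" --pt "0 0.05 2.0" --pt "0 0.05 2.4" --pt "0 0.05 2.8" --pt "0 0.05 2.8" --roll '[0,0,0,0,0,0,0,0]'

```text
time: 13.15
position: [0.4946, -0.0221, 0.0677]
tool_rot: [-3.138, -0.141, 0.002]
ft_force: [-0.9, 2.7, -1.6]
grip_width: 0.199
grip_force: 34.9
```

Call:
move_arm --pt "0 0 0.2" --pt "0 0 0.3" --pt "0 0 0.4" --pt "0 0 0.5" --pt "0 0 0.6" --pt "0 0 0.6" --pt "0 0 0.6" --roll '[0,0,0,0,0,0,0]'

```text
time: 13.85
position: [0.4951, -0.022, 0.0644]
tool_rot: [3.138, 0.141, -0.0]
ft_force: [-7.9, 4.0, 14.0]
grip_width: 0.196
grip_force: 34.9
```

Contact at 14 N at the expected height, so the collar is home. Releasing and rising.

Call:
move_arm --pt "0 0 -0.2" --pt "0 0 -0.2" --pt "0 0 -0.2" --pt "0 0 -0.2" --pt "0 0 -2" --pt "0 0 -5" --pt "0 0 -7" --pt "0 0 -7" --pt "0 0 -7" --roll '[0,0,0,0,0,0,0,0,0]' --gripper 4.5

```text
time: 14.75
position: [0.495, -0.0227, 0.1322]
tool_rot: [3.138, 0.141, 0.0]
ft_force: [-0.2, -0.8, -0.4]
grip_width: 0.518
grip_force: 0.0
```

```bash
python3 - <<'E'
from h import *
s=monitor.get_state();print(s["position"],s["grip_width"],yaw_now(s))
sd=cams.get_image("side");cv2.imwrite("pics/s4.png",cv2.resize(sd[200:340,240:400,::-1],(640,560),interpolation=2))
p,a=jigp(0,np.array([-.108,0]));go([[*p,z,a] for z in(.13,.028)])
E
```

```text
[ 0.49504616 -0.02274286  0.13224705] 0.5177372550086277 0.08951310517695112
[5.74 0.06 0.14] roll 0.001
[ 5.76  0.06 10.34] roll 0.001
```

View pics/s4.png

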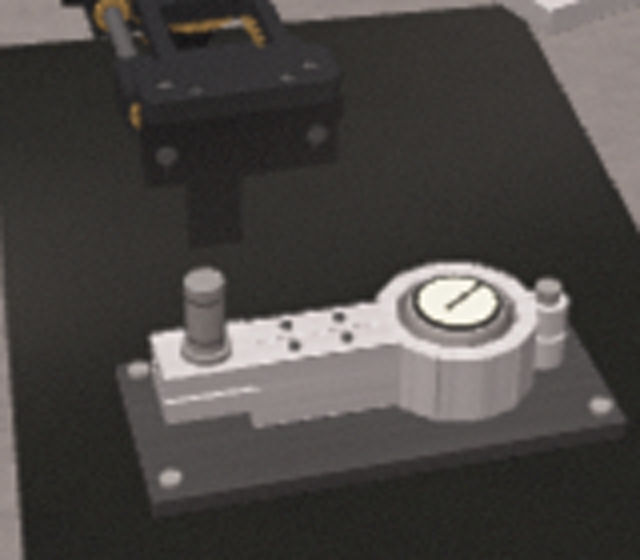

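The pin stands upright with its collar flush on the lug (crop 205,350), and the jig is shut. Going to squeeze the flanges.

Call:
move_arm --pt "2 0 0" --pt "4 0 0" --pt "5.75 0.05 0" --pt "5.75 0.05 2" --pt "5.75 0.05 5" --pt "5.75 0.05 7.5" --pt "5.75 0.05 9.3" --pt "5.75 0.05 10.3" --pt "5.75 0.05 10.3" --pt "5.75 0.05 10.3" --roll '[0,0,0,0,0,0,0,0,0,0]' --gripper 7

```text
time: 15.8
position: [0.5524, -0.0177, 0.0296]
tool_rot: [3.138, 0.141, -0.0]
ft_force: [-0.3, 0.3, 0.0]
grip_width: 0.806
grip_force: 0.0
```

Call:
move_arm --pt "0 0 0" --pt "0 0 0" --pt "0 0 0" --pt "0 0 0" --pt "0 0 0" --pt "0 0 0" --pt "0 0 0" --pt "0 0 0" --pt "0 0 0" --pt "0 0 0" --roll '[0,0,0,0,0,0,0,0,0,0]' --gripper 0 --squeeze 35

```text
time: 16.8
position: [0.5522, -0.0158, 0.0297]
tool_rot: [-3.136, -0.142, 0.0]
ft_force: [-1.0, 5.4, 1.9]
grip_width: 0.364
grip_force: 35.0
```

Opening is 31.7 mm, matching the two flanges at 32 mm, with a 35 N grip. One last look.

```bash
python3 - <<'E'
from h import *
sd=cams.get_image("side");cv2.imwrite("pics/s5.png",cv2.resize(sd[200:340,240:400,::-1],(640,560),interpolation=2))
s=monitor.get_state();print(s["time"],s["ft_force"],s["grip_force"],s["grip_width"])
E
```

```text
16.85 [-1.43650548  4.90182756  2.10135341] 34.99297463335097 0.36102845182869386
```

View pics/s5.png

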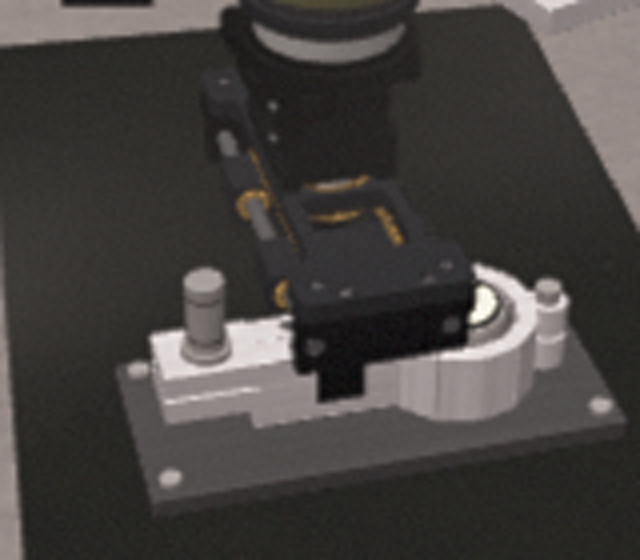

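The pin is home at (205,350) and the fingers are across the flanges at (340,370). Handing in.

```bash
python3 -c "
from bench import workorder;print(workorder.close_job())"
```

```text
the job is handed in; nothing more can be done
None
```

I handed the job in at about 17 s: the jig is shut, the long pin's collar is home on the lug, and the gripper is holding a 35 N squeeze across both flanges; no verdict came back.

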